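# Hold a candle tin's lid down in the slide-bed press

### The arm

A 6-joint arm with a two-finger parallel gripper is mounted at the origin on the work surface. World frame = base frame: x ahead of the robot, y to its left, z up, the work surface at z = 0. Lengths are in m, angles in rad, forces in N, time in s.
With the tool pointing down it reaches from about 0.4 to 0.825 m from the base axis. Payload 7 kg.
Tool frame: the origin (TCP) lies between the finger pads; the fingertips stand 22 mm ahead of it and the grasp point (between the pads) lies 3 mm ahead of it; z points along the fingers, y is the direction in which the jaws open and shut (so a half turn about z gives the same grasp; the last joint's range is limited). The gripper opens to 88 mm and grips with 3 to 60 N. Pads are 19 mm wide; open, the fingers measure 130 mm over their backs; the gripper's body (78 mm by 193 mm) begins 47 mm behind the grasp point.
Start: joints at [-1.058, 0.359, 0.012, 0, -1.224, -0.288], TCP at [0.15, -0.658, 0.249] pointing down, gripper open.
Joint ranges: [-3.07, 3.07], [-1.43, 2.12], [-1.02, 1.25], [-3.03, 1.67], [-3.05, -0], [-3.03, 3.03]. Speed limits (rad/s): [2.39, 2.39, 3.01, 3.14, 3.14, 3.14].

### API

Orientations are given as [roll, pitch, yaw] about the fixed x, y, z axes, in that order (R = Rz(yaw) Ry(pitch) Rx(roll)).
In Python, from station import arm, optics gives the robot as it stands. The module is installed in compiled form; this text tells all that it offers.
- The arm moves only by the tool jog_arm, never from a script. Its argument "motion" is a list that holds one entry, the list of rows, each a list of 7 numbers: the shift along the tool's x, y, z in m, then the turn, a rotation vector about the tool's x, y, z in degrees, then the finger opening in m, from 0 to 0.0876. In form: [[[x, y, z, rx, ry, rz, grip], ...]]. A call has 1 to 8 rows; each row is the pose to reach, as a shift and turn from the pose measured when the call began, along the tool's axes at that moment; what a row does not reach only later rows make up. A row lasts 1/10 s, in which the tool goes at most 50 mm and 8.59 degrees, less where a joint would pass 70% of its speed; a pose out of reach is approached as far as the arm can. A call with a gripper value outside its range is refused whole. The fingers move at their own pace and stop on an object; "newtons" is the grip in N (left out, the last holds). Time passes only in rows, so rows that repeat a pose let the fingers close. It gives the time, the measured TCP pose, the force and the opening at its end, in the units of the state.
- arm.get_state(): the state, without advancing time (a new reading comes with each control period).
- optics.grab_frame(name): name is "scene" or "top"; returns the picture (400x640x3 uint8, red, green, blue); there is no depth.
- optics.camera_model(name): a dict with "mtx" (3x3 intrinsics, pixels), "R" (3x3) and "t" (3): a world point X has camera coordinates R X + t. Camera axes: x right, y down, z forward; pixel columns grow to the right and rows downward; lengths in m; the calibration is good to about 2 mm. A picture is of the moment at which its call begins. camera_model takes no time and is no camera call.
- arm.job_done(): hands the job in, once; it reports no verdict.
The state is a dict: "t": time; "q": joint angles; "qd": joint speeds; "joint_efforts": joint torques, N m; "eef_pos": TCP position; "ee_rot": TCP orientation; "force": force on the tool from outside, world axes, zero at the start; "moment": the same for the moment, N m; "width": finger opening in m.
Only numpy, scipy, OpenCV 4.12 (cv2) and the standard library are available. Lean on these libraries where they do the work, as an engineer would, in place of code of your own. Each camera call takes 0.05 s, during which the arm holds its last target.

### The job

Stand the copper-lidded candle tin upright in the blue ring on the press's sliding bed, let go of it, and push the bed all the way in under the press. Then press the red knob down until the lower edge of its white collar lies inside the green band of the gauge beside it, and finish while still holding it there, so that the lid's seal can set. Keep the tin upright, and leave the jar, the empty tin and the tape roll where they stand.

Things in the scene. Friction and masses are not known exactly. Their poses are not given: they have to be found in the camera images.
- press: Slide-bed press fixed to the bench. Origin on the bench under the ram axis; x is the way the bed slides in (away from the robot), z up. Base plate x -235 to +105 mm, 150 mm wide. Two columns at y +-61 mm carry a green bridge, 36 mm (x) by 150 mm (y), 125 to 150 mm above the bench. The ram passes through it: red knob on top, rubber foot below.
- gauge_band (a point): Centre of the green band (8 mm high, 162 to 170 mm above the bench) on the gauge, a black upright plate (6 mm x 16 mm, top 195 mm above the bench) standing on the bridge 37 mm to the press's +y side of the ram axis.
- tin: The lidded candle tin to be pressed: plain cylinder 60 mm diameter, 55 mm tall, 0.15 to 0.31 kg; steel with a white paper label, its top 12 mm (the lid) copper coloured. Origin at the centre of its underside, z up.
- nest (a point): Centre of the seat inside the blue ring on the bed, where the tin's underside rests (24 mm above the bench). Ring 65 mm inside, 76 mm outside, 8 mm tall above the seat. Axes as the press. Bed fully out: 110 mm in front of the ram axis, in the open; bed home: on the ram axis. The tin can only be set in from above with the bed out.
- bed_tab_top (a point): Middle of the top edge of the bed's black upright push tab (10 mm thick along the slide, 50 mm wide, 50 mm tall, top 74 mm above the bench), 85 mm in front of the nest centre. Push it along the press's x axis, or pinch it. Axes as the press.
- press_bed (a joint): Travel of the sliding bed in m: 0 fully out (towards the robot), 0.110 fully home against its stop. It stays where it is left; about 2 N of friction. It starts between 0 and 0.012.
- knob_top (a point): Centre of the flat top of the red palm knob on the ram (48 mm diameter, 29 mm tall, on a white collar of 52 mm diameter, 6 mm thick); 225 mm above the bench at rest, moving straight down with the ram.
- press_ram (a joint): Downward travel of knob and ram in m: 0 at rest (up), stop at 0.034. The collar's lower edge enters the green band at 0.020 and leaves it at 0.028; aim for 0.024. Springs back when released. Takes about 2.5 N at first, rising 0.15 N per mm; once the foot meets a tin's lid (at about 0.016) 1.15 N per mm, about 14 N in mid band.
- press_foot: Round rubber foot under the ram, 44 mm diameter, 10 mm thick, sprung inside the ram (1 N per mm); its underside is 95 mm above the bench at rest, 16 mm above the lid of a seated tin. Its origin is not on the foot: it lies on the ram axis 95 mm below the foot's underside.
- amber_jar: Bystander: amber glass jar with black lid, 62 mm diameter, 75 mm tall. Origin at the centre of its underside.
- empty_tin: Bystander: open empty steel tin without a lid, 60 mm diameter, 50 mm tall. Origin at the centre of its underside.
- tape_roll: Bystander: brown tape roll lying flat, 72 mm diameter, 40 mm tall with a 50 mm hole. Origin at the centre of its underside.
There are look-alikes about, which are no part of the job. Leave any purple look-alike of the tin alone.

How it is judged:
On the way, in this order (a step that is already met when the one before it is completed fails the run):
1. the tin stands in the ring of the pulled-out bed, let go (horizontal distance between tin and nest below 0.006 m and z of tin in the frame of nest between -0.003 and 0.003 m and angle between tin's own z axis and vertical below 0.06 rad and value of joint press_bed below 0.06 m and contact force between the fingers and tin below 0.2 N), for 0.2 s.
2. the bed is home with the tin in it (horizontal distance between tin and nest below 0.006 m and z of tin in the frame of nest between -0.003 and 0.003 m and angle between tin's own z axis and vertical below 0.06 rad and value of joint press_bed above 0.105 m), for 0.2 s.
3. the knob is pressed into the green band (all of step 2 and value of joint press_ram between 0.02 and 0.028 m), for 0.3 s.
At the end, for the whole second after the job is handed in: The bed is home (within 5 mm of its stop), the tin stands upright in the ring (centre within 6 mm, seated within 3 mm), and the robot holds the knob still with the ram between 20 and 28 mm down, the foot bearing on the lid with over 2 N; the robot does not touch the tin (all of step 3 and contact force between press_foot and tin above 2 N and contact force between the fingers and press above 3 N and contact force between the fingers and tin below 0.2 N and velocity of joint press_ram between -0.01 and 0.01 m/s); the arm keeps its last pose, push and grip.
It fails at once if the tin is tipped over by more than about 30 degrees (angle between tin's own z axis and vertical above 0.52 rad).
It fails at once if the amber jar is moved by more than 30 mm or tipped over (distance of amber_jar from where it was at the start of the episode above 0.03 m or angle between amber_jar's own z axis and vertical above 0.5 rad).
It fails at once if the empty tin is moved by more than 30 mm or tipped over (distance of empty_tin from where it was at the start of the episode above 0.03 m or angle between empty_tin's own z axis and vertical above 0.5 rad).
It fails at once if the tape roll is moved by more than 30 mm or tipped over (distance of tape_roll from where it was at the start of the episode above 0.03 m or angle between tape_roll's own z axis and vertical above 0.5 rad).
It also fails if it takes over 61 s, if anything falls off the work surface, if the arm or the gripper's body presses on something with over 40 N, if the wrist force passes 120 N, or if a joint passes its speed limit or range.

## Working session

There is one attempt and no reset: what is moved stays moved. The work goes in short steps, Python scripts to look and compute and a tool call to move; the robot and the scene stay as the last step left them, time stands still between calls to the robot, and variables do not carry over. Pictures are saved under pics/ and viewed, and the job is handed in when it is done.

Besides the shell and the picture viewer there is one more tool, called as name(argument=value, ...), one argument or row to a line, values as JSON. jog_arm: Moves the arm, as the interface text tells. Its arguments: {"type":"object","properties":{"motion":{"type":"array","items":{"type":"array","items":{"type":"array","items":{"type":"number"}}}},"newtons":{"type":"number"}},"required":["motion"]}

```bash
mkdir -p pics; python3 - <<'E'
from station import arm, optics
import cv2
for n in ("scene","top"):
    im=optics.grab_frame(n); cv2.imwrite(f"pics/{n}0.png",im[:,:,::-1])
    m=optics.camera_model(n); print(n,m)
print(arm.get_state())
E
```

```text
scene {'mtx': array([[472.92120709,   0.        , 315.30016775],
       [  0.        , 472.92120709, 207.51524064],
       [  0.        ,   0.        ,   1.        ]]), 'R': array([[-0.64916628,  0.76062526,  0.0056887 ],
       [ 0.47592943,  0.41199989, -0.77701176],
       [-0.59335851, -0.50170241, -0.62946038]]), 't': array([ 0.42292207, -0.10790251,  1.38375982])}
top {'mtx': array([[494.67526176,   0.        , 320.56224434],
       [  0.        , 494.67526176, 199.39776845],
       [  0.        ,   0.        ,   1.        ]]), 'R': array([[-0.00603582, -0.99997082,  0.00468361],
       [-0.99663549,  0.0056327 , -0.08176785],
       [ 0.08173909, -0.00516139, -0.9966404 ]]), 't': array([-0.06539674,  0.54212864,  1.05955442])}
{'t': 0.1, 'q': array([-1.05791270e+00,  3.59312752e-01,  1.11454382e-02, -2.96948274e-04,
       -1.22413081e+00, -2.88119973e-01]), 'qd': array([-6.01331959e-04, -1.83019444e-03,  4.37723471e-04,  1.28247927e-03,
       -1.08750280e-03,  3.13648358e-05]), 'joint_efforts': array([ 7.39514253e-04, -5.84163952e+01,  2.93754905e+01,  7.01554924e+00,
        1.02600738e-02, -7.24478900e-05]), 'eef_pos': array([ 0.15033015, -0.6576188 ,  0.24771789]), 'ee_rot': array([ 3.14007343e+00, -1.59114156e-04, -2.91692998e+00]), 'force': array([-0.62256021,  0.15879456, -0.11275723]), 'moment': array([ 0.03725026, -0.01663018, -0.00240607]), 'width': 0.08754459494166077}
```

View pics/scene0.png

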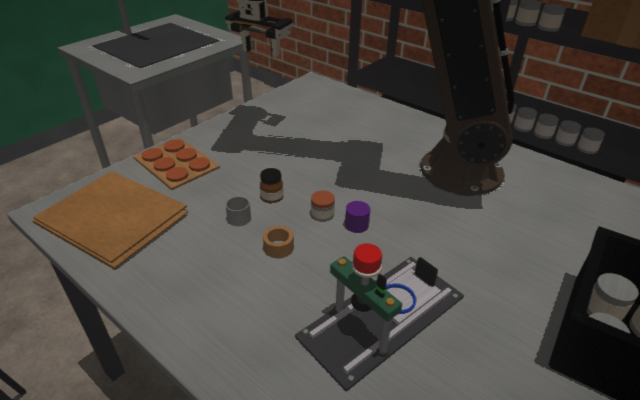

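View pics/top0.png

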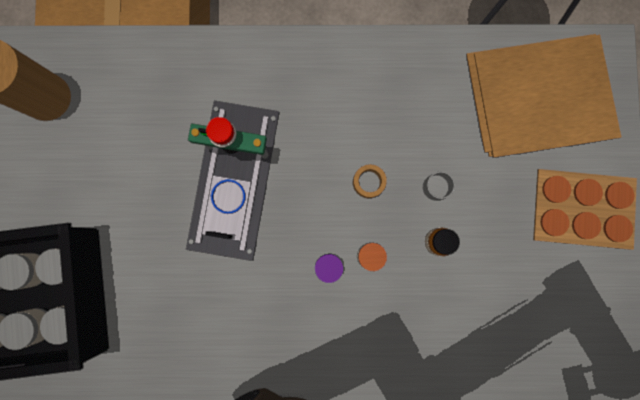

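The top view shows the copper tin at about (372,257), with the purple look-alike beside it at (329,268). The ring is at (228,197) and the red knob at (220,131). The jar, empty tin and tape roll lie to the right. Next I'll measure them.

```bash
cat > h.py <<'E'
import numpy as np, cv2
from station import arm, optics
def ray(n,uv):
    m=optics.camera_model(n); d=np.linalg.inv(m["mtx"])@np.array([uv[0],uv[1],1.])
    return -m["R"].T@m["t"], m["R"].T@d
def onz(n,uv,z):
    c,d=ray(n,uv); return c+d*(z-c[2])/d[2]
def tri(a,b):
    A=[];B=[]
    for n,uv in (a,b):
        c,d=ray(n,uv); d=d/np.linalg.norm(d); P=np.eye(3)-np.outer(d,d); A.append(P);B.append(P@c)
    x=np.linalg.lstsq(np.vstack(A),np.hstack(B),rcond=None)[0]; return x
def proj(n,X):
    m=optics.camera_model(n); p=m["mtx"]@(m["R"]@np.asarray(X)+m["t"]); return p[:2]/p[2]
def mask(im,h0,h1,s=100,v=40):
    h=cv2.cvtColor(im,cv2.COLOR_RGB2HSV); H,S,V=cv2.split(h)
    ok=((H>=h0)&(H<=h1)) if h0<=h1 else ((H>=h0)|(H<=h1))
    return (ok&(S>s)&(V>v)).astype(np.uint8)*255
def blobs(m,amin=30):
    cs,_=cv2.findContours(m,cv2.RETR_EXTERNAL,cv2.CHAIN_APPROX_NONE)
    return sorted([c for c in cs if cv2.contourArea(c)>amin],key=cv2.contourArea,reverse=True)
E
python3 - <<'E'
from h import *
for n in ("top","scene"):
    im=cv2.imread(f"pics/{n}0.png")[:,:,::-1].copy()
    for name,a in dict(blue=(105,125,130),copper=(3,14,120),red=(175,4,200),green=(50,90,100),purple=(128,150,100)).items():
        for c in blobs(mask(im,*a)):
            e=cv2.fitEllipse(c); x=cv2.boundingRect(c); print(n,name,cv2.contourArea(c),np.round(e[0],1),np.round(e[1],1),x)
    cv2.imwrite(f"pics/{n}z.png",cv2.resize(im[90:290,170:470] if n=="top" else im[160:390,220:480],None,fx=2.6,fy=2.6,interpolation=cv2.INTER_CUBIC)[:600,:800,::-1])
E
```

```text
top blue 849.5 [227.7 196.1] [32.7 33.2] (211, 179, 34, 34)
top copper 638.0 [618.  228.1] [27.4 29.8] (603, 214, 31, 29)
top copper 632.5 [619.6 194.8] [27.2 29.7] (605, 181, 31, 28)
top copper 622.5 [586.5 225.2] [27.1 29.4] (572, 212, 30, 28)
top copper 621.5 [554.8 222.1] [27.2 29.2] (540, 208, 30, 29)
top copper 618.5 [588.1 191.7] [27.3 29. ] (573, 178, 30, 28)
top copper 615.5 [556.7 188.8] [27.2 28.9] (542, 175, 30, 28)
top copper 580.0 [372.1 256.5] [26.8 27.6] (358, 243, 29, 28)
top copper 31.0 [446.2 239.3] [29.6 34. ] (429, 229, 17, 27)
top red 507.5 [219.6 130.3] [24.4 26.7] (206, 118, 27, 26)
top green 529.0 [248.  142.6] [19.8 39.6] (227, 132, 39, 22)
top green 171.5 [199.5 135.4] [16.9 25.2] (189, 124, 25, 22)
top purple 590.0 [328.6 268. ] [27.2 27.7] (315, 254, 28, 29)
scene blue 102.0 [397.5 298. ] [26.2 34.5] (385, 284, 31, 29)
scene copper 1629.5 [176.7 161.9] [38.4 62.1] (140, 138, 73, 48)
scene copper 997.0 [592.2  61.7] [18.  83.3] (559, 47, 67, 30)
scene copper 911.5 [613.   89.2] [18.4 73.1] (583, 74, 57, 32)
scene copper 869.5 [554.   73.3] [17.3 74.6] (524
[... 2496 characters left out ...]
 10.8] (228, 0, 10, 8)
scene copper 39.5 [274.   2.] [ 4.7 13.6] (267, 0, 12, 6)
scene copper 35.0 [165.5 221.4] [11.  21.3] (153, 213, 25, 17)
scene copper 35.0 [397.8  48.2] [ 4.  12.8] (396, 43, 5, 12)
scene copper 31.0 [301.   72.2] [6.4 8.2] (298, 69, 9, 8)
scene red 369.5 [367.6 253.6] [18.5 25.7] (355, 244, 26, 21)
scene green 11121.0 [45.6 59.3] [113.1 165.4] (0, 0, 123, 148)
scene green 1956.5 [180.2  11.8] [ 27.9 129.3] (124, 0, 104, 30)
scene green 393.5 [91.4 88.6] [10.5 57.8] (79, 66, 25, 45)
scene green 351.5 [382.1 298.6] [17.  36.4] (364, 285, 37, 30)
scene green 147.0 [343.1 267.1] [14.5 21.2] (332, 259, 21, 20)
scene purple 598.0 [357.  215.9] [24.1 32.4] (346, 201, 24, 31)
```

View pics/topz.png

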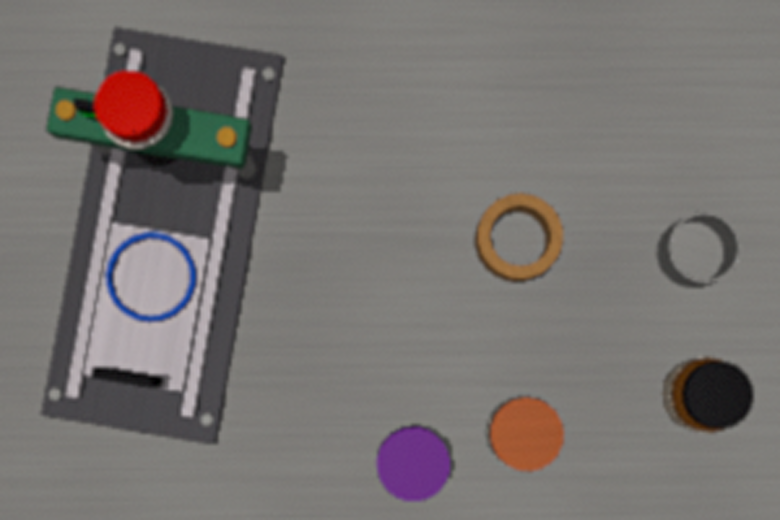

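View pics/scenez.png

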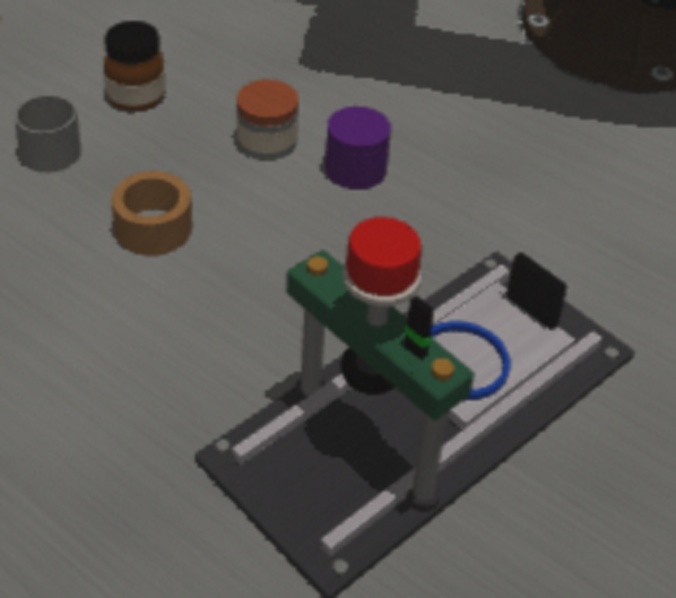

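```bash
python3 - <<'E'
from h import *
# base plate corners topz (plate top z maybe ~0.01)
im=cv2.imread("pics/top0.png")[:,:,::-1].copy()
g=np.array([(113,27),(285,57),(217,443),(42,414)])/2.6+[170,90]
for z in (0,0.008,0.012):
    P=np.array([onz("top",p,z)[:2] for p in g]); L=np.array([(.105,.075),(.105,-.075),(-.235,-.075),(-.235,.075)])
    print(z,[round(np.linalg.norm(P[i]-P[(i+1)%4])*1000,1) for i in range(4)])
    A=(L-L.mean(0));B=P-P.mean(0); th=np.arctan2((A[:,0]*B[:,1]-A[:,1]*B[:,0]).sum(),(A*B).sum())
    R=np.array([[np.cos(th),-np.sin(th)],[np.sin(th),np.cos(th)]]); o=P.mean(0)-R@L.mean(0)
    print("th",np.degrees(th),"origin",o,"res mm",np.round((P-(L@R.T+o))*1000,1).tolist())
ring=onz("top",(227.7+.0,196.1),.032); print("ring",ring)
print("ring in press", R.T@(ring[:2]-o))
knob=onz("top",(219.6,130.3),.225); print("knob top",knob, R.T@(knob[:2]-o))
tin=onz("top",(372.1,256.5),.055); print("tin top",tin, "in scene proj",proj("scene",tin), "knob scene",proj("scene",knob),"ring scene",proj("scene",ring))
pur=onz("top",(328.6,268),.055); print("purple",pur)
# scene ellipse top of tin via copper; rough bounding
for nm,uv,z in (("jar",(445,242),.075),("tape",(370,181),.04),("etin",(438,187),.05)): print(nm,onz("top",uv,z))
# bridge bolts topz
for u in ((65,110),(227,136)): print(onz("top",np.array(u)/2.6+[170,90],.152))
E
```

```text
0 [np.float64(152.4), np.float64(338.5), np.float64(151.0), np.float64(340.2)]
th -9.720546061589209 origin [0.65330938 0.11532298] res mm [[0.7, 1.3], [-1.3, -0.8], [0.2, -0.7], [0.3, 0.3]]
0.008 [np.float64(151.3), np.float64(336.0), np.float64(149.9), np.float64(337.7)]
th -9.720546061589214 origin [0.65232129 0.1139472 ] res mm [[-0.6, 0.9], [-2.4, -0.1], [1.5, -0.4], [1.5, -0.5]]
0.012 [np.float64(150.8), np.float64(334.8), np.float64(149.4), np.float64(336.5)]
th -9.720546061589213 origin [0.65182725 0.11325931] res mm [[-1.2, 0.8], [-3.0, 0.3], [2.2, -0.2], [2.0, -0.8]]
ring [0.54925293 0.13265767 0.032     ]
ring in press [-0.10437693  0.00180091]
knob top [0.65058134 0.1129533  0.225     ] [-0.00117635 -0.00051199]
tin top [ 0.4180166  -0.17600059  0.055     ] in scene proj [322.45803824 197.89146418] knob scene [367.22916718 250.95858935] ring scene [396.84282729 296.77304331]
purple [ 0.39461162 -0.08438013  0.055     ]
jar [ 0.44756236 -0.32511359  0.075     ]
tape [ 0.57953891 -0.17544476  0.04      ]
etin [ 0.56464373 -0.31964051  0.05      ]
[0.66330567 0.17534101 0.152     ]
[0.64300128 0.05423567 0.152     ]
```

```bash
cat >> h.py <<'E'
from scipy.spatial.transform import Rotation as Ro
def go(pos,yawdeg):
    s=arm.get_state(); R=Ro.from_euler("xyz",s["ee_rot"])
    T=Ro.from_euler("xyz",[180,0,yawdeg],degrees=True)
    print("t",s["t"],"pos",np.round(s["eef_pos"],4),"rot",np.round(np.degrees(s["ee_rot"]),1),"F",np.round(s["force"],1),"w",round(s["width"],4))
    print("shift",np.round(R.inv().apply(np.array(pos)-s["eef_pos"]),4),"rotvec",np.round((R.inv()*T).as_rotvec(degrees=True),2))
E
python3 - <<'E'
from h import *
go((.418,-.176,.15),145)
E
```

```text
t 0.1 pos [ 0.1503 -0.6576  0.2477] rot [ 179.9   -0.  -167.1] F [-0.6  0.2 -0.1] w 0.0875
shift [-0.3683  0.4097  0.0983] rotvec [ 8.000e-02 -4.000e-02  4.787e+01]
```

jog_arm(
  motion=[
    [[-0.368,0.41,0.098,0.1,0,47.9,0.08],[-0.368,0.41,0.098,0.1,0,47.9,0.08],[-0.368,0.41,0.098,0.1,0,47.9,0.08],[-0.368,0.41,0.098,0.1,0,47.9,0.08],[-0.368,0.41,0.098,0.1,0,47.9,0.08],[-0.368,0.41,0.098,0.1,0,47.9,0.08],[-0.368,0.41,0.098,0.1,0,47.9,0.08],[-0.368,0.41,0.098,0.1,0,47.9,0.08]],
  ],
  newtons=20,
)

```text
t: 0.9
eef_pos: [0.3349, -0.325, 0.1807]
ee_rot: [-3.141, -0.0, 2.529]
force: [1.0, -0.6, -0.5]
width: 0.0802
```

```bash
python3 -c "
from h import *
go((.418,-.176,.12),145)"
```

```text
t 0.9 pos [ 0.3349 -0.325   0.1807] rot [-180.    -0.   144.9] F [ 1.  -0.6 -0.5] w 0.0802
shift [0.0176 0.1697 0.0606] rotvec [-0.03 -0.02 -0.07]
```

jog_arm(
  motion=[
    [[0.018,0.17,0.06,0,0,0,0.08],[0.018,0.17,0.06,0,0,0,0.08],[0.018,0.17,0.06,0,0,0,0.08],[0.018,0.17,0.06,0,0,0,0.08],[0.018,0.17,0.06,0,0,0,0.08],[0.018,0.17,0.06,0,0,0,0.08]],
  ],
)

```text
t: 1.5
eef_pos: [0.4177, -0.1749, 0.1203]
ee_rot: [-3.14, -0.001, 2.532]
force: [-0.0, -0.3, 0.1]
width: 0.0803
```

```bash
python3 - <<'E'
from h import *
for n in ("scene","top"):
    im=optics.grab_frame(n); c=im[150:270,230:430] if n=="scene" else im[180:330,290:490]
    cv2.imwrite(f"pics/{n}1.png",cv2.resize(c,None,fx=4,fy=4)[:600,:800,::-1])
go((.418,-.176,.039),145)
E
```

```text
t 1.6 pos [ 0.4175 -0.1759  0.1208] rot [-180.    -0.   144.9] F [-0.8  0.   0.3] w 0.0801
shift [-0.0005  0.0002  0.0818] rotvec [-0.03 -0.03 -0.09]
```

View pics/scene1.png

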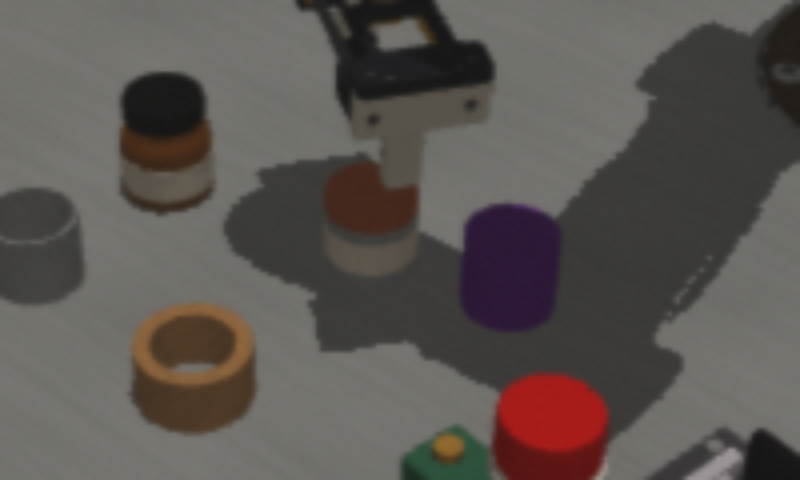

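View pics/top1.png

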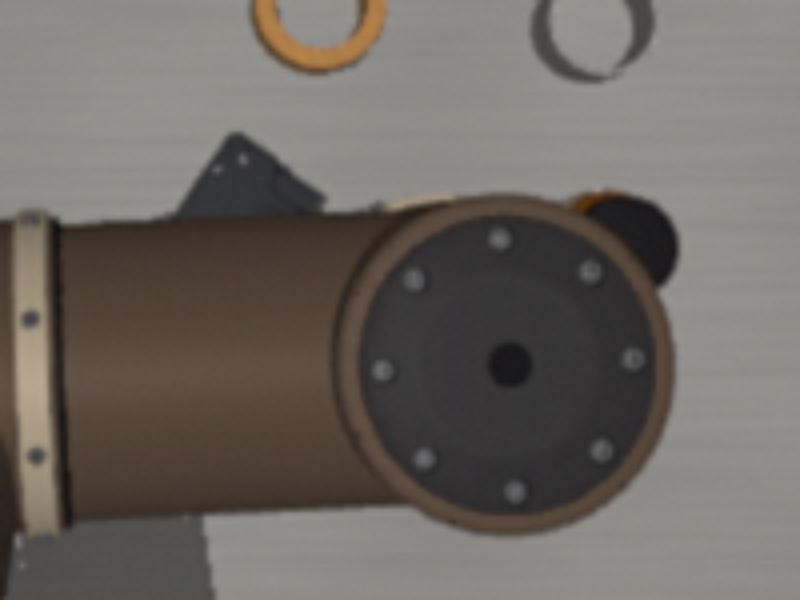

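The scene view shows the open gripper lined up over the copper lid (about (370,200) in the crop), clear of the purple tin. I'll descend.

jog_arm(
  motion=[
    [[0,0,0.03,0,0,0,0.08],[0,0,0.055,0,0,0,0.08],[0,0,0.081,0,0,0,0.08],[0,0,0.081,0,0,0,0.08],[0,0,0.081,0,0,0,0.055],[0,0,0.081,0,0,0,0.055],[0,0,0.081,0,0,0,0.055],[0,0,0.081,0,0,0,0.055]],
  ],
  newtons=20,
)

```text
t: 2.4
eef_pos: [0.418, -0.1762, 0.041]
ee_rot: [3.141, 0.001, 2.529]
force: [-2.4, -2.0, 8.2]
width: 0.0599
```

jog_arm(
  motion=[
    [[0,0,0,0,0,0,0.055],[0,0,-0.003,0,0,0,0.055],[0,0,-0.006,0,0,0,0.055],[0,0,-0.006,0,0,0,0.055]],
  ],
  newtons=25,
)

```text
t: 2.8
eef_pos: [0.4183, -0.1761, 0.0475]
ee_rot: [3.141, 0.002, 2.53]
force: [-0.8, -0.2, -1.9]
width: 0.0595
```

```bash
python3 - <<'E'
from h import *
im=optics.grab_frame("scene"); cv2.imwrite(f"pics/scene2.png",im[:,:,::-1])
go((.418,-.176,.2),145)
E
```

```text
t 2.85 pos [ 0.4182 -0.1761  0.0473] rot [1.800e+02 1.000e-01 1.449e+02] F [ 0.1 -0.7 -0.9] w 0.06
shift [-0.000e+00  1.000e-04 -1.527e-01] rotvec [ 0.03  0.1  -0.07]
```

View pics/scene2.png

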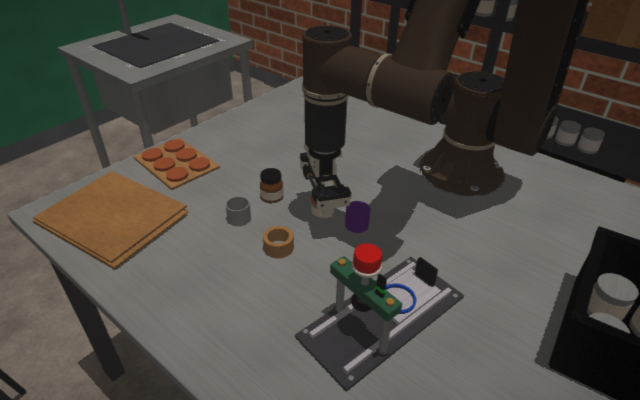

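The tin is held, with the width at 60 mm and about 1–2 N of weight showing. I'll lift it and carry it over.

jog_arm(
  motion=[
    [[0,0,-0.04,0,0,0,0.055],[0,0,-0.08,0,0,0,0.055],[0,0,-0.12,0,0,0,0.055],[0,0,-0.15,0,0,0,0.055],[0,0,-0.15,0,0,0,0.055]],
  ],
)

```text
t: 3.35
eef_pos: [0.4203, -0.1763, 0.2015]
ee_rot: [3.137, 0.008, 2.53]
force: [1.1, 0.4, -2.4]
width: 0.0593
```

```bash
python3 - <<'E'
from h import *
go((.549,.133,.18),170.2)
E
```

```text
t 3.35 pos [ 0.4203 -0.1763  0.2015] rot [179.7   0.5 145. ] F [ 1.1  0.4 -2.4] w 0.0593
shift [0.0723 0.327  0.0223] rotvec [  0.14   0.53 -25.23]
```

jog_arm(
  motion=[
    [[0.005,0.02,0,0,0,-2,0.055],[0.013,0.06,0,0,0,-5,0.055],[0.022,0.1,0,0,0,-8,0.055],[0.032,0.145,0,0,0,-11,0.055],[0.042,0.19,0.005,0,0,-15,0.055],[0.052,0.235,0.01,0,0.2,-18,0.055],[0.062,0.28,0.015,0.1,0.3,-22,0.055],[0.068,0.305,0.02,0.1,0.5,-24,0.055]],
  ],
)

```text
t: 4.15
eef_pos: [0.5405, 0.1154, 0.1808]
ee_rot: [3.141, -0.0, 2.953]
force: [0.0, 0.0, -1.8]
width: 0.0598
```

jog_arm(
  motion=[
    [[0.003,0.01,0,0,0,-1,0.055],[0.003,0.01,0,0,0,-1,0.055]],
  ],
)

```text
t: 4.35
eef_pos: [0.5387, 0.1267, 0.1794]
ee_rot: [-3.14, -0.002, 2.972]
force: [0.6, -0.4, -1.4]
width: 0.0598
```

```bash
python3 - <<'E'
from h import *
go((.549,.133,.18),170.2)
for n in ("scene","top"):
    im=optics.grab_frame(n); cv2.imwrite(f"pics/{n}3.png",im[:,:,::-1])
E
```

```text
t 4.35 pos [0.5387 0.1267 0.1794] rot [-1.799e+02 -1.000e-01  1.703e+02] F [ 0.6 -0.4 -1.4] w 0.0598
shift [-0.0091  0.0079 -0.0007] rotvec [-0.07 -0.13  0.11]
```

View pics/scene3.png

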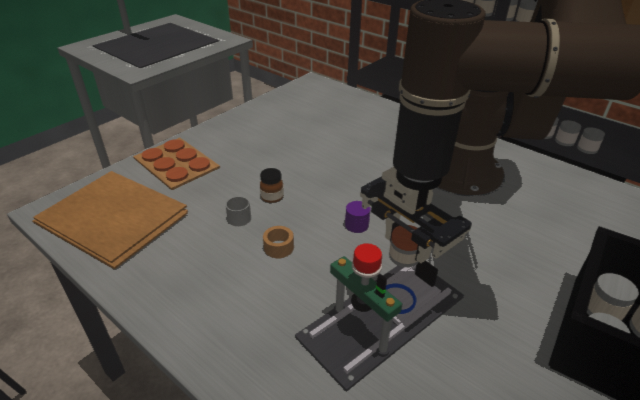

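View pics/top3.png

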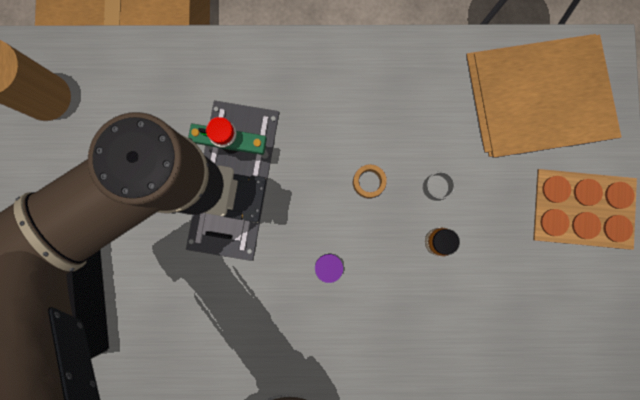

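```bash
python3 - <<'E'
from h import *
im=cv2.imread("pics/scene0.png")[:,:,::-1].copy(); m=mask(im,100,130,110,40)[280:320,380:425]; ys,xs=np.nonzero(m); print("obs bbox",xs.min()+380,xs.max()+380,ys.min()+280,ys.max()+280)
a=np.linspace(0,6.283,200)
for dz in(.032,):
  for d in ((0,0),(.003,0),(0,.003)):
    p=np.array([proj("scene",(.5493+d[0]+.038*np.cos(t),.1327+d[1]+.038*np.sin(t),dz)) for t in a]); print(d,p.min(0),p.max(0))
im=optics.grab_frame("scene")
cv2.imwrite("pics/z3.png",cv2.resize(im[170:320,330:480],None,fx=4,fy=4,interpolation=cv2.INTER_CUBIC)[:,:,::-1])
s=arm.get_state(); P=s["eef_pos"]
for z in (.0145,.0025,-.0405):
    p=np.array([proj("scene",(P[0]+.03*np.cos(t),P[1]+.03*np.sin(t),P[2]+z)) for t in a]); print(z,((p.min(0)-[330,170])*4).round(),((p.max(0)-[330,170])*4).round())
E
```

```text
obs bbox 385 415 284 313
(0, 0) [378.25368784 282.85723617] [415.58876513 311.60919428]
(0.003, 0) [377.42192264 283.66750937] [414.81910669 312.52483232]
(0, 0.003) [379.46035175 283.55577183] [416.8635008  312.39763624]
0.0145 [240. 212.] [371. 299.]
0.0025 [238. 231.] [367. 318.]
-0.0405 [229. 296.] [354. 384.]
```

View pics/z3.png

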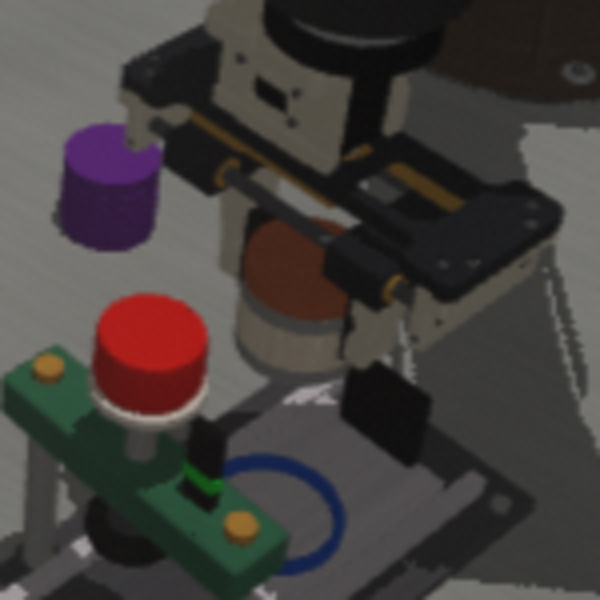

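```bash
python3 - <<'E'
from h import *
go((.5502,.1325,.085),170.2)
E
```

```text
t 4.5 pos [0.5388 0.1248 0.1807] rot [-180.    -0.   170.2] F [ 0.4  1.  -2.4] w 0.0594
shift [-0.01    0.0095  0.0956] rotvec [-0.02 -0.04 -0.05]
```

jog_arm(
  motion=[
    [[-0.01,0.0095,0,0,0,0,0.055],[-0.01,0.0095,0.02,0,0,0,0.055],[-0.01,0.0095,0.05,0,0,0,0.055],[-0.01,0.0095,0.08,0,0,0,0.055],[-0.01,0.0095,0.0955,0,0,0,0.055],[-0.01,0.0095,0.0955,0,0,0,0.055],[-0.01,0.0095,0.0955,0,0,0,0.055]],
  ],
)

```text
t: 5.2
eef_pos: [0.5509, 0.1322, 0.0857]
ee_rot: [-3.141, -0.0, 2.969]
force: [0.2, -0.7, -0.6]
width: 0.0593
```

```bash
python3 - <<'E'
from h import *
for n in ("scene","top"):
    im=optics.grab_frame(n); 
    c=im[230:330,340:470] if n=="scene" else im[110:270,130:330]
    cv2.imwrite(f"pics/{n}4.png",cv2.resize(c,None,fx=6 if n=="scene" else 3.7,fy=6 if n=="scene" else 3.7,interpolation=cv2.INTER_CUBIC)[:,:,::-1])
go((.5502,.1325,.065),170.2)
E
```

```text
t 5.3 pos [0.5513 0.1327 0.0865] rot [1.799e+02 1.000e-01 1.701e+02] F [-0.2 -0.6 -1.6] w 0.0597
shift [ 0.0011 -0.0004  0.0215] rotvec [ 0.06  0.07 -0.06]
```

View pics/scene4.png

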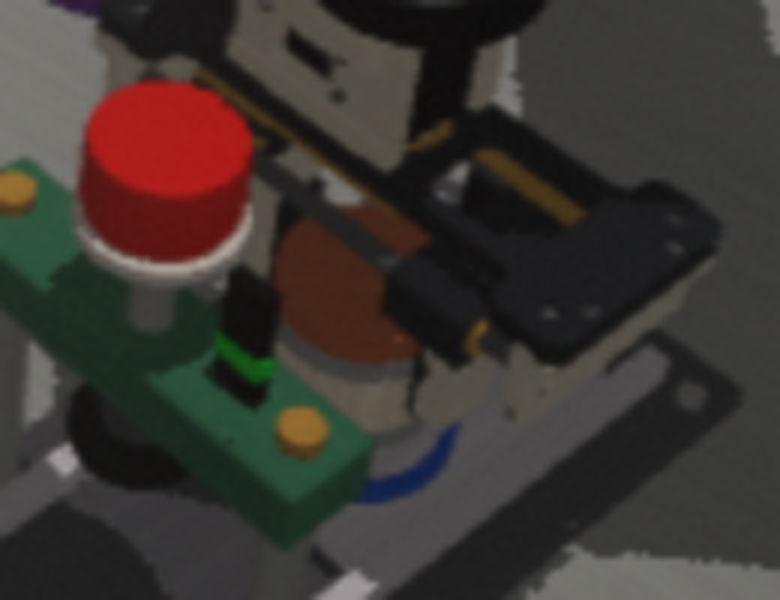

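View pics/top4.png

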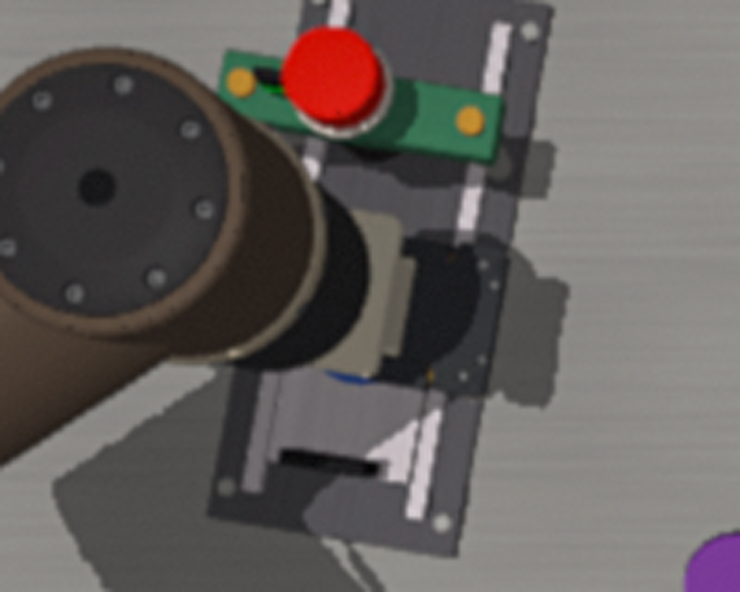

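The lid sits over the ring and the blue arc shows below it, at about (390,480) in the scene crop. The bed hasn't moved. I'll lower slowly.

jog_arm(
  motion=[
    [[0.001,0,0.004,0,0,0,0.055],[0.001,0,0.008,0,0,0,0.055],[0.001,0,0.012,0,0,0,0.055],[0.001,0,0.016,0,0,0,0.055],[0.001,0,0.016,0,0,0,0.055]],
  ],
)

```text
t: 5.8
eef_pos: [0.5499, 0.1327, 0.0698]
ee_rot: [3.141, 0.0, 2.969]
force: [-0.2, -0.1, -2.6]
width: 0.0597
```

jog_arm(
  motion=[
    [[0,0,0.002,0,0,0,0.055],[0,0,0.004,0,0,0,0.055],[0,0,0.0045,0,0,0,0.055],[0,0,0.0045,0,0,0,0.055]],
  ],
)

```text
t: 6.2
eef_pos: [0.5499, 0.1327, 0.0653]
ee_rot: [3.141, 0.0, 2.97]
force: [0.5, 0.0, -1.7]
width: 0.0597
```

```bash
python3 - <<'E'
from h import *
go((.5502,.1325,.065),170.2)
im=optics.grab_frame("scene"); c=im[230:330,340:470]
cv2.imwrite(f"pics/scene5.png",cv2.resize(c,None,fx=6,fy=6,interpolation=cv2.INTER_CUBIC)[:,:,::-1])
E
```

```text
t 6.2 pos [0.5499 0.1327 0.0653] rot [180.    0.  170.1] F [ 0.5  0.  -1.7] w 0.0597
shift [-0.0003 -0.0001  0.0003] rotvec [ 0.01  0.01 -0.06]
```

View pics/scene5.png

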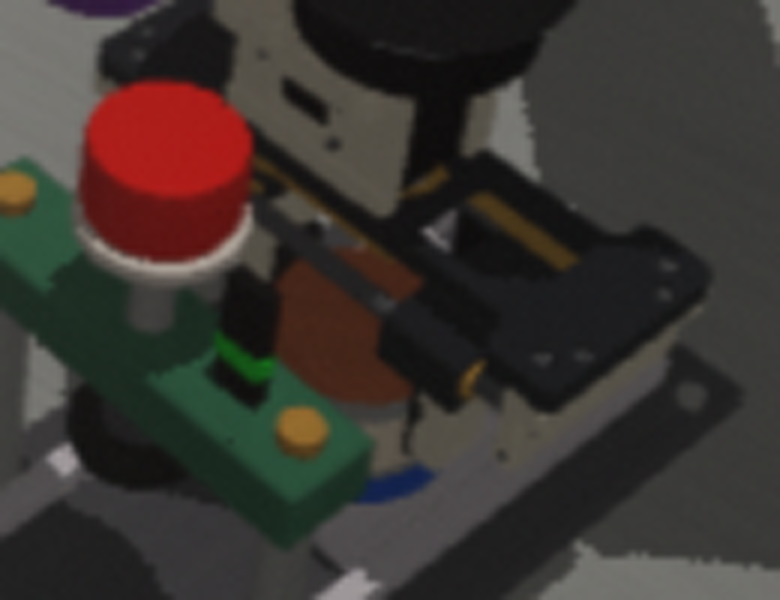

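jog_arm(
  motion=[
    [[0,0,0.001,0,0,0,0.055],[0,0,0.0015,0,0,0,0.055]],
  ],
)

```text
t: 6.45
eef_pos: [0.5506, 0.1327, 0.065]
ee_rot: [3.141, 0.002, 2.97]
force: [-1.6, -1.7, 12.0]
width: 0.0594
```

The tin has bottomed out in the ring (12 N up), so I'll release it.

jog_arm(
  motion=[
    [[0,0,0,0,0,0,0.068],[0,0,0,0,0,0,0.078],[0,0,0,0,0,0,0.078],[0,0,0,0,0,0,0.078],[0,0,-0.03,0,0,0,0.078],[0,0,-0.07,0,0,0,0.078],[0,0,-0.11,0,0,0,0.078],[0,0,-0.13,0,0,0,0.078]],
  ],
)

```text
t: 7.25
eef_pos: [0.5516, 0.1332, 0.1987]
ee_rot: [3.139, 0.005, 2.971]
force: [0.4, -0.4, 0.1]
width: 0.0779
```

```bash
python3 - <<'E'
from h import *
for n in ("scene","top"):
    im=optics.grab_frame(n); cv2.imwrite(f"pics/{n}6f.png",im[:,:,::-1])
    c=im[230:330,340:470] if n=="scene" else im[110:270,130:330]
    cv2.imwrite(f"pics/{n}6.png",cv2.resize(c,None,fx=6 if n=="scene" else 3.7,fy=6 if n=="scene" else 3.7,interpolation=cv2.INTER_CUBIC)[:,:,::-1])
th=np.radians(-9.8); x=np.array([np.cos(th),np.sin(th)])
nest=np.array([.5502,.1327]); tab=nest-.085*x; print("tab",tab,"front face",nest-.09*x)
go((*(nest-.135*x),.19),170.2)
E
```

```text
tab [0.46644033 0.14716781] front face [0.46151329 0.14801885]
t 7.35 pos [0.5521 0.1335 0.1987] rot [179.8   0.4 170.2] F [-0.1  0.1  0.1] w 0.078
shift [ 0.1368 -0.0011  0.0078] rotvec [0.25 0.39 0.  ]
```

View pics/scene6.png

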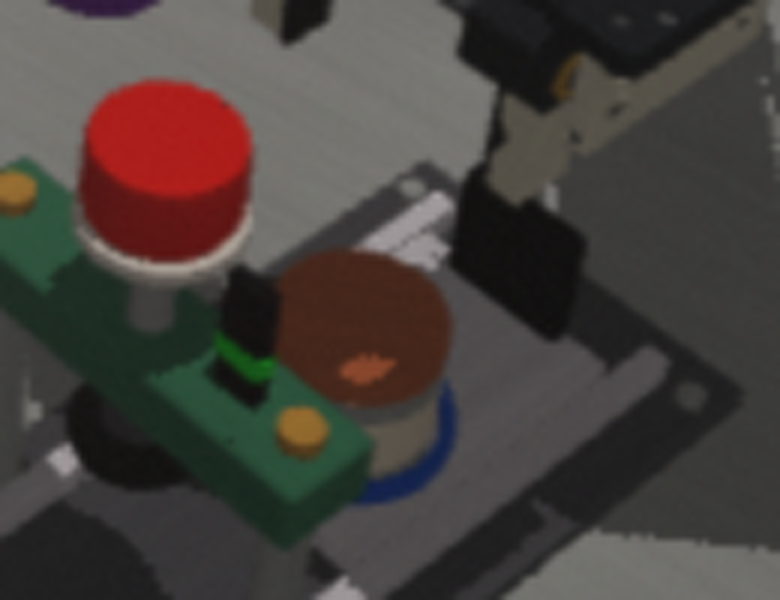

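View pics/top6.png

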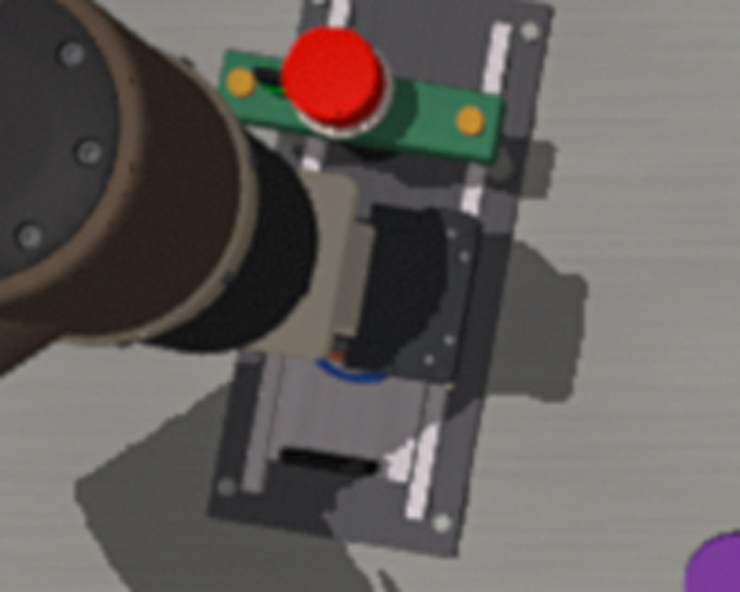

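The tin stands upright in the ring and is free of the fingers. Now I'll go behind the tab with the fingers closed.

jog_arm(
  motion=[
    [[0.04,0,0,0.2,0.4,0,0.0],[0.08,0,0,0.2,0.4,0,0.0],[0.12,-0.001,0,0.2,0.4,0,0.0],[0.137,-0.001,0.008,0.2,0.4,0,0.0],[0.137,-0.001,0.04,0.2,0.4,0,0.0],[0.137,-0.001,0.07,0.2,0.4,0,0.0],[0.137,-0.001,0.07,0.2,0.4,0,0.0]],
  ],
)

```text
t: 8.05
eef_pos: [0.4149, 0.1542, 0.1244]
ee_rot: [-3.137, -0.005, 2.97]
force: [-0.4, -1.0, -0.3]
width: 0.0274
```

```bash
python3 - <<'E'
from h import *
for n in ("scene","top"):
    im=optics.grab_frame(n)
    c=im[230:330,340:470] if n=="scene" else im[130:290,130:330]
    cv2.imwrite(f"pics/{n}7.png",cv2.resize(c,None,fx=6 if n=="scene" else 3.7,fy=6 if n=="scene" else 3.7,interpolation=cv2.INTER_CUBIC)[:,:,::-1])
th=np.radians(-9.8); x=np.array([np.cos(th),np.sin(th)])
nest=np.array([.5502,.1327])
go((*(nest-.135*x),.067),170.2)
E
```

```text
t 8.15 pos [0.4173 0.1558 0.1277] rot [-1.799e+02 -1.000e-01  1.702e+02] F [1.1 0.5 0.3] w 0.0193
shift [ 0.     -0.      0.0607] rotvec [-0.06 -0.07  0.02]
```

View pics/scene7.png

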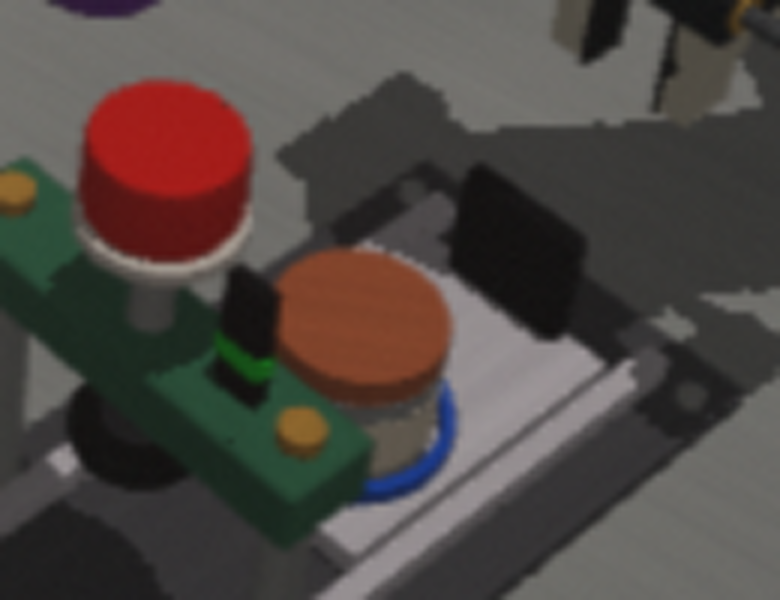

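View pics/top7.png

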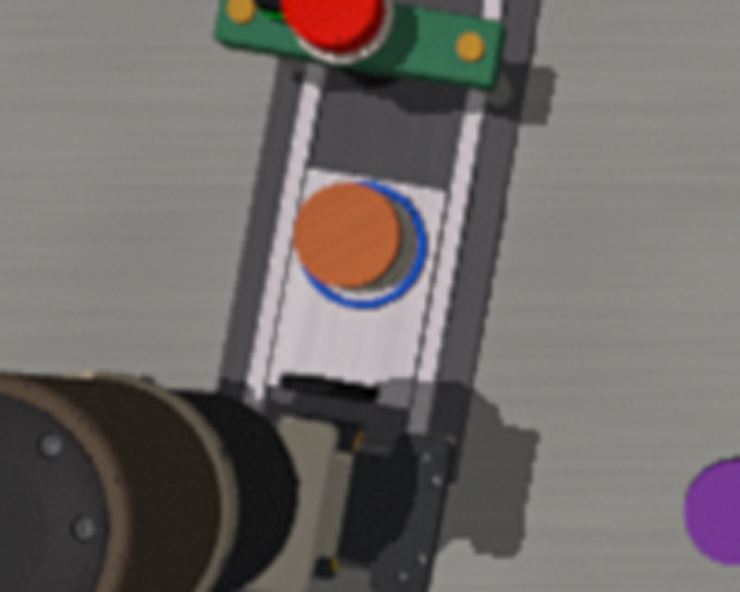

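```bash
python3 - <<'E'
from h import *
im=optics.grab_frame("top")
th=np.radians(-9.8); x=np.array([np.cos(th),np.sin(th)])
m=mask(im,3,14,120)
for c in blobs(m,200):
    e=cv2.fitEllipse(c)
    if e[0][0]<300: print("lid",e[0],onz("top",e[0],.079))
c=np.vstack(blobs(mask(im,105,125,130),10)); print(cv2.boundingRect(c)); e,r=cv2.minEnclosingCircle(c); print("ring",e,onz("top",e,.032))
go((.4172,.1557,.067),170.2)
E
```

```text
lid (223.5814666748047, 193.19288635253906) [0.5511296  0.13263732 0.079     ]
(214, 179, 31, 34)
ring (227.59349060058594, 195.60162353515625) [0.5503385  0.13289835 0.032     ]
t 8.2 pos [0.4179 0.1562 0.1284] rot [180.    0.  170.2] F [ 0.1 -0.6  1.1] w 0.0155
shift [ 0.0006 -0.0007  0.0614] rotvec [0.03 0.   0.01]
```

jog_arm(
  motion=[
    [[0,0,0.03,0,0,0,0.0],[0,0,0.06,0,0,0,0.0],[0,0,0.061,0,0,0,0.0],[0,0,0.061,0,0,0,0.0]],
  ],
)

```text
t: 8.6
eef_pos: [0.4185, 0.1565, 0.0684]
ee_rot: [3.141, 0.0, 2.971]
force: [0.4, 0.9, 0.8]
width: 0.0001
```

```bash
python3 - <<'E'
from h import *
go((.4172,.1557,.067),170.2)
im=optics.grab_frame("scene")
cv2.imwrite("pics/scene8.png",cv2.resize(im[200:330,340:510],None,fx=4.6,fy=4.6)[:,:,::-1])
E
```

```text
t 8.6 pos [0.4185 0.1565 0.0684] rot [180.    0.  170.2] F [0.4 0.9 0.8] w 0.0001
shift [ 0.0011 -0.001   0.0014] rotvec [0.01 0.02 0.03]
```

View pics/scene8.png

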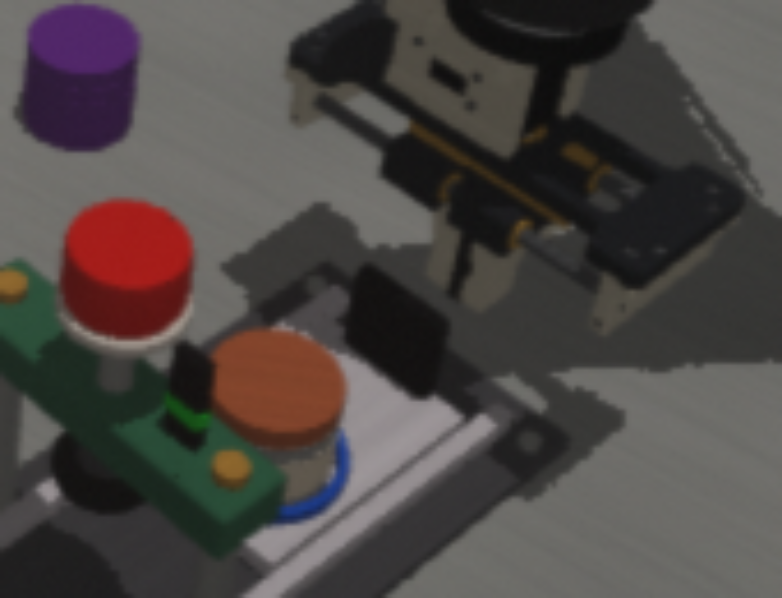

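Tin and ring centres agree to within 1 mm, and the closed fingers are behind the tab. Pushing now.

jog_arm(
  motion=[
    [[-0.015,0,0,0,0,0,0],[-0.025,0,0,0,0,0,0],[-0.03,0,0,0,0,0,0],[-0.036,0,0,0,0,0,0],[-0.044,0,0,0,0,0,0],[-0.052,0,0,0,0,0,0],[-0.06,0,0,0,0,0,0],[-0.068,0,0,0,0,0,0]],
  ],
)

```text
t: 9.45
eef_pos: [0.4864, 0.1451, 0.0689]
ee_rot: [3.14, 0.001, 2.971]
force: [-3.1, 0.4, 2.2]
width: 0.0004
```

jog_arm(
  motion=[
    [[-0.008,0,0,0,0,0,0],[-0.016,0,0,0,0,0,0],[-0.024,0,0,0,0,0,0],[-0.032,0,0,0,0,0,0],[-0.04,0,0,0,0,0,0],[-0.046,0,0,0,0,0,0],[-0.052,0,0,0,0,0,0],[-0.054,0,0,0,0,0,0]],
  ],
)

```text
t: 10.25
eef_pos: [0.5402, 0.1359, 0.0689]
ee_rot: [3.14, 0.001, 2.971]
force: [-1.7, 0.8, 1.0]
width: 0.0004
```

```bash
python3 - <<'E'
from h import *
go((.5502,.1327,.067),170.2)
for n in ("scene","top"):
    im=optics.grab_frame(n)
    c=im[200:350,300:480] if n=="scene" else im[100:260,130:330]
    f=4.4 if n=="scene" else 3.7
    cv2.imwrite(f"pics/{n}9.png",cv2.resize(c,None,fx=f,fy=f if n!="scene" else 4,interpolation=cv2.INTER_CUBIC)[:,:,::-1])
E
```

```text
t 10.25 pos [0.5402 0.1359 0.0689] rot [1.799e+02 1.000e-01 1.702e+02] F [-1.7  0.8  1. ] w 0.0004
shift [-0.0104 -0.0014  0.0019] rotvec [0.07 0.06 0.02]
```

View pics/scene9.png

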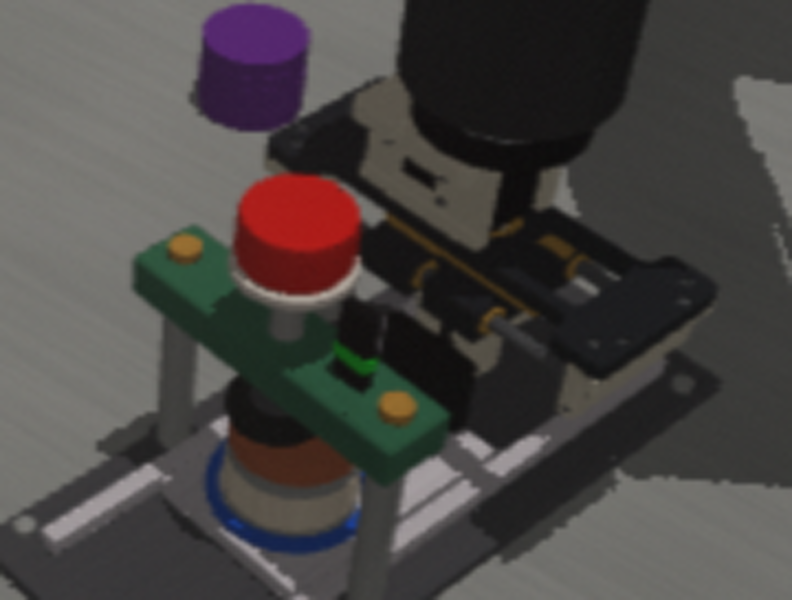

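View pics/top9.png

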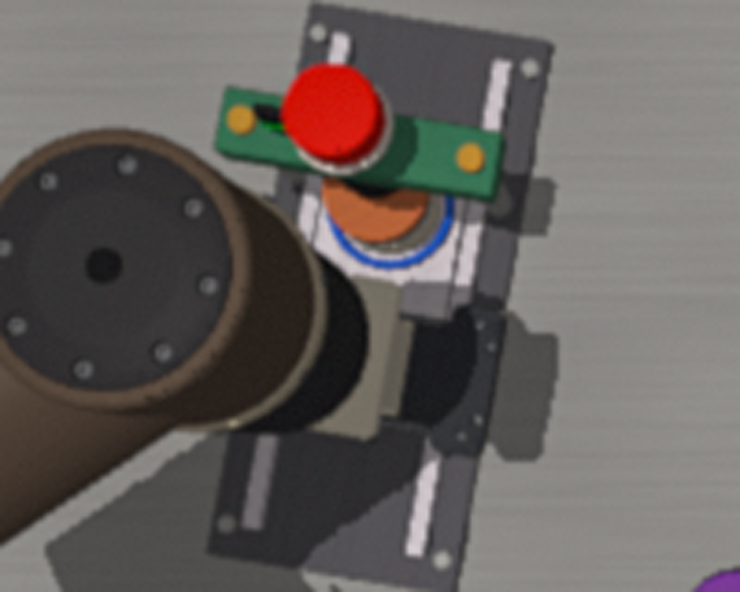

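The tin is still upright in the ring and the bed isn't home yet. I'll push on until the stop registers.

jog_arm(
  motion=[
    [[-0.004,0,0,0,0,0,0],[-0.008,0,0,0,0,0,0],[-0.01,0,0,0,0,0,0]],
  ],
)

```text
t: 10.65
eef_pos: [0.5501, 0.1341, 0.0689]
ee_rot: [3.141, 0.001, 2.971]
force: [-2.0, 0.2, 1.3]
width: 0.0002
```

jog_arm(
  motion=[
    [[-0.002,0,0,0,0,0,0],[-0.003,0,0,0,0,0,0]],
  ],
)

```text
t: 10.85
eef_pos: [0.5533, 0.1335, 0.069]
ee_rot: [3.141, 0.001, 2.971]
force: [-2.6, 1.0, 0.5]
width: 0.0003
```

jog_arm(
  motion=[
    [[-0.002,0,0,0,0,0,0],[-0.003,0,0,0,0,0,0]],
  ],
)

```text
t: 11.05
eef_pos: [0.5544, 0.1333, 0.069]
ee_rot: [3.141, -0.002, 2.97]
force: [-16.9, 8.1, 11.8]
width: 0.0004
```

jog_arm(
  motion=[
    [[-0.002,0,0,0,0,0,0],[-0.003,0,0,0,0,0,0]],
  ],
)

```text
t: 11.25
eef_pos: [0.5545, 0.1332, 0.069]
ee_rot: [-3.142, -0.006, 2.97]
force: [-21.7, 10.8, 16.2]
width: 0.0007
```

The bed is against its stop: the force jumped to about 22 N with no further motion. I'll back off, rise, and move over the knob.

jog_arm(
  motion=[
    [[0.02,0,0,0,0,0,0],[0.03,0,0,0,0,0,0],[0.03,0,-0.04,0,0,0,0],[0.03,0,-0.08,0,0,0,0],[0.03,0,-0.13,0,0,0,0],[0.03,0,-0.18,0,0,0,0],[0.03,0,-0.21,0,0,0,0],[0.03,0,-0.21,0,0,0,0]],
  ],
)

```text
t: 12.05
eef_pos: [0.5288, 0.1389, 0.2849]
ee_rot: [3.136, 0.002, 2.971]
force: [-0.7, -0.2, 0.2]
width: 0.0005
```

```bash
python3 - <<'E'
from h import *
go((.6508,.1132,.275),170.2)
for n in ("scene","top"):
    im=optics.grab_frame(n)
    c=im[200:350,300:480] if n=="scene" else im[100:260,130:330]
    f=4 if n=="scene" else 3.7
    cv2.imwrite(f"pics/{n}10.png",cv2.resize(c,None,fx=f,fy=f,interpolation=cv2.INTER_CUBIC)[:,:,::-1])
    print(n,[np.round(cv2.fitEllipse(c)[0],1).tolist()+[cv2.contourArea(c)] for c in blobs(mask(im,175,4,200),100)], np.vstack([cv2.boundingRect(c) for c in blobs(mask(im,105,125,130),10)]).tolist())
E
```

```text
t 12.05 pos [0.5288 0.1389 0.2849] rot [1.797e+02 1.000e-01 1.702e+02] F [-0.7 -0.2  0.2] w 0.0005
shift [-0.1246 -0.0046  0.0101] rotvec [0.31 0.12 0.01]
scene [[368.1, 254.0, 373.0]] [[341, 316, 39, 26]]
top [[219.6, 130.2, 505.5]] [[221, 153, 32, 13]]
```

View pics/scene10.png

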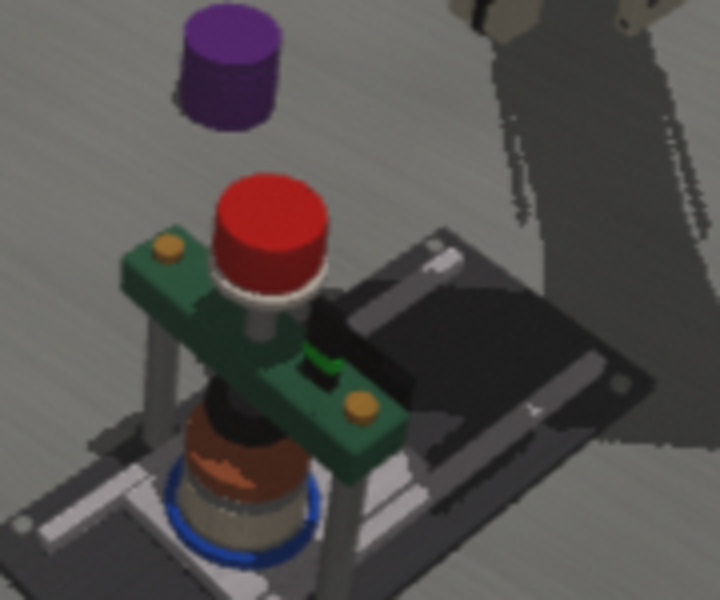

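View pics/top10.png

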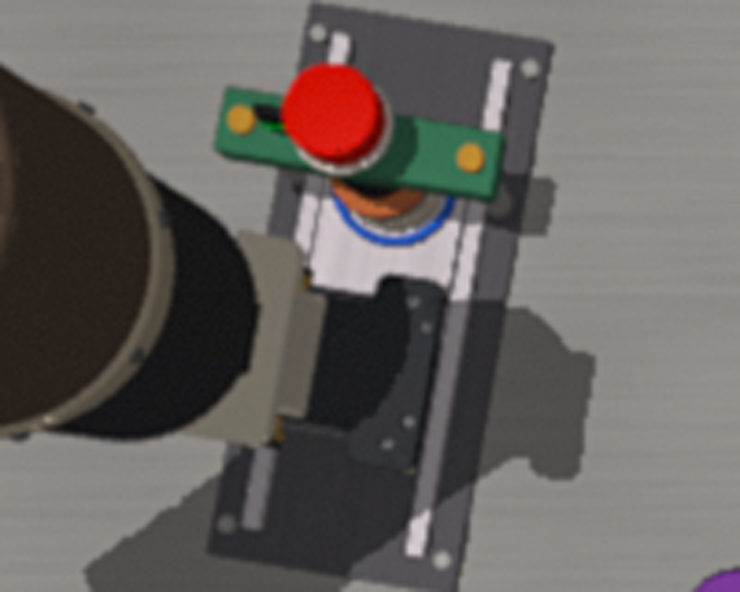

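The bed is home with the tin under the foot. Moving over the knob.

jog_arm(
  motion=[
    [[-0.03,0,0,0.3,0.1,0,0],[-0.07,-0.003,0,0.3,0.1,0,0],[-0.11,-0.005,0.005,0.3,0.1,0,0],[-0.125,-0.005,0.01,0.3,0.1,0,0],[-0.125,-0.005,0.01,0.3,0.1,0,0],[-0.125,-0.005,0.01,0.3,0.1,0,0]],
  ],
)

```text
t: 12.75
eef_pos: [0.6481, 0.1117, 0.2675]
ee_rot: [-3.136, -0.009, 2.969]
force: [-0.2, 0.5, 0.0]
width: 0.0006
```

```bash
python3 - <<'E'
from h import *
go((.6508,.1132,.25),170.2)
for n in ("scene",):
    im=optics.grab_frame(n)
    c=im[180:330,300:480]
    cv2.imwrite(f"pics/{n}11.png",cv2.resize(c,None,fx=4,fy=4,interpolation=cv2.INTER_CUBIC)[:,:,::-1])
E
```

```text
t 12.75 pos [0.6481 0.1117 0.2675] rot [-179.7   -0.5  170.1] F [-0.2  0.5  0. ] w 0.0006
shift [-0.0025  0.002   0.0175] rotvec [-0.3  -0.51 -0.07]
```

View pics/scene11.png

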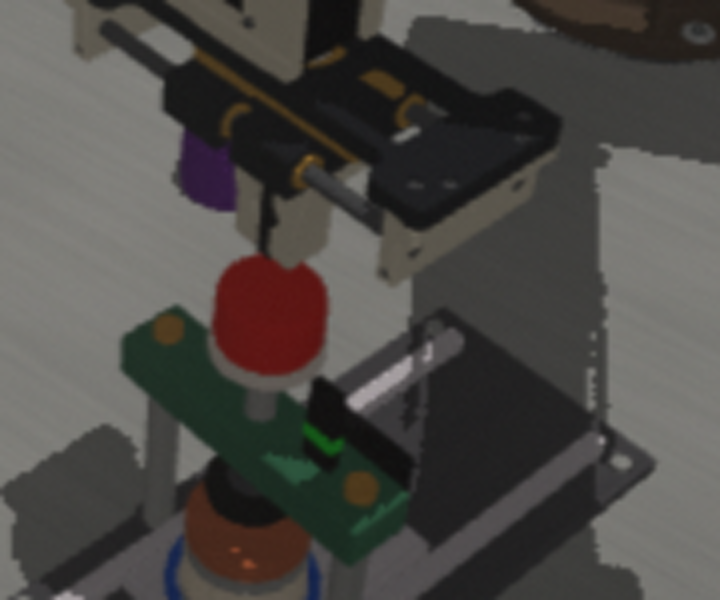

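The fingertips are centred over the knob, at about (270,255) in the crop. Descending in small steps.

jog_arm(
  motion=[
    [[-0.0025,0.002,0.005,-0.3,-0.5,0,0],[-0.0025,0.002,0.012,-0.3,-0.5,0,0],[-0.0025,0.002,0.018,-0.3,-0.5,0,0],[-0.0025,0.002,0.022,-0.3,-0.5,0,0],[-0.0025,0.002,0.026,-0.3,-0.5,0,0],[-0.0025,0.002,0.026,-0.3,-0.5,0,0]],
  ],
)

```text
t: 13.4
eef_pos: [0.6502, 0.1135, 0.2421]
ee_rot: [3.141, 0.0, 2.97]
force: [-2.7, 0.1, 2.8]
width: 0.0003
```

jog_arm(
  motion=[
    [[0,0,0.004,0,0,0,0],[0,0,0.008,0,0,0,0],[0,0,0.011,0,0,0,0],[0,0,0.014,0,0,0,0],[0,0,0.016,0,0,0,0],[0,0,0.018,0,0,0,0],[0,0,0.018,0,0,0,0]],
  ],
)

```text
t: 14.1
eef_pos: [0.6505, 0.1135, 0.2253]
ee_rot: [3.141, 0.002, 2.97]
force: [-4.6, 1.6, 12.2]
width: 0.0004
```

```bash
python3 - <<'E'
from h import *
go((.6508,.1132,.223),170.2)
for n in ("scene",):
    im=optics.grab_frame(n)
    c=im[225:325,310:430]
    cv2.imwrite(f"pics/{n}12.png",cv2.resize(c,None,fx=6,fy=6,interpolation=cv2.INTER_CUBIC)[:,:,::-1])
E
```

```text
t 14.1 pos [0.6505 0.1135 0.2253] rot [1.800e+02 1.000e-01 1.702e+02] F [-4.6  1.6 12.2] w 0.0004
shift [-0.0003 -0.0002  0.0023] rotvec [ 0.04  0.1  -0.01]
```

View pics/scene12.png

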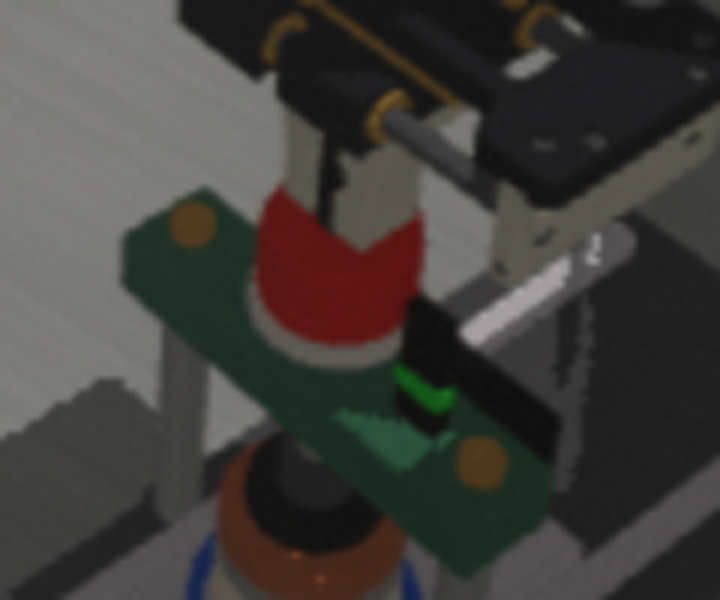

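Force (12.2 N) and tip height both put the ram at about 22 mm, with the foot bearing on the lid. I'll go 2 mm further.

jog_arm(
  motion=[
    [[0,0,0.001,0,0,0,0],[0,0,0.002,0,0,0,0],[0,0,0.002,0,0,0,0],[0,0,0.002,0,0,0,0],[0,0,0.002,0,0,0,0],[0,0,0.002,0,0,0,0]],
  ],
)

```text
t: 14.75
eef_pos: [0.6505, 0.1135, 0.2249]
ee_rot: [3.14, 0.003, 2.971]
force: [-6.7, 0.5, 13.0]
width: 0.0001
```

```bash
python3 - <<'E'
from h import *
im=optics.grab_frame("scene")
go((.6508,.1132,.223),170.2)
cv2.imwrite("pics/scene13.png",cv2.resize(im[225:325,310:430],None,fx=6,fy=6,interpolation=cv2.INTER_CUBIC)[:,:,::-1])
x=np.array([np.cos(np.radians(-9.8)),np.sin(np.radians(-9.8))]); A=np.array([.651,.1132])
# expected lowest image row of collar lower edge (r 26) vs ram travel, at ram axis
for d in (.020,.022,.024,.026,.028):
    p=np.array([proj("scene",(A[0]+.026*np.cos(t),A[1]+.026*np.sin(t),.190-d)) for t in np.linspace(0,6.28,200)])
    print(d,((p.max(0)-[310,225])*6).round())
E
```

```text
t 14.8 pos [0.6506 0.1135 0.225 ] rot [179.9   0.2 170.2] F [-5.9  1.8 12.9] w 0.0005
shift [-0.0003 -0.0002  0.002 ] rotvec [0.06 0.16 0.01]
0.02 [418. 358.]
0.022 [418. 363.]
0.024 [417. 368.]
0.026 [416. 372.]
0.028 [416. 377.]
```

View pics/scene13.png

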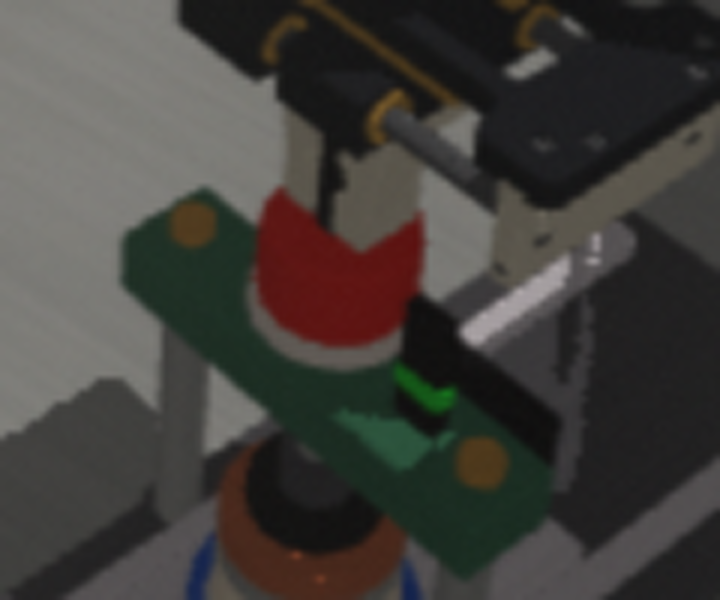

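jog_arm(
  motion=[
    [[0,0,0.002,0,0,0,0],[0,0,0.003,0,0,0,0],[0,0,0.003,0,0,0,0],[0,0,0.003,0,0,0,0],[0,0,0.003,0,0,0,0],[0,0,0.003,0,0,0,0]],
  ],
)

```text
t: 15.4
eef_pos: [0.6505, 0.1135, 0.2237]
ee_rot: [3.14, 0.004, 2.971]
force: [-7.1, 0.7, 13.2]
width: 0.0005
```

```bash
python3 - <<'E'
from h import *
a=optics.grab_frame("scene"); go((.6508,.1132,.223),170.2)
im=optics.grab_frame("scene"); go((.6508,.1132,.223),170.2)
cv2.imwrite("pics/scene14.png",cv2.resize(im[225:325,310:430],None,fx=6,fy=6,interpolation=cv2.INTER_CUBIC)[:,:,::-1])
E
```

```text
t 15.45 pos [0.6505 0.1135 0.2237] rot [179.9   0.2 170.2] F [-6.3  0.3 13.3] w 0.0005
shift [-0.0003 -0.0003  0.0007] rotvec [0.09 0.23 0.04]
t 15.5 pos [0.6505 0.1135 0.2237] rot [179.9   0.2 170.2] F [-6.  -0.5 13.9] w 0.0008
shift [-0.0003 -0.0003  0.0007] rotvec [0.09 0.23 0.04]
```

View pics/scene14.png

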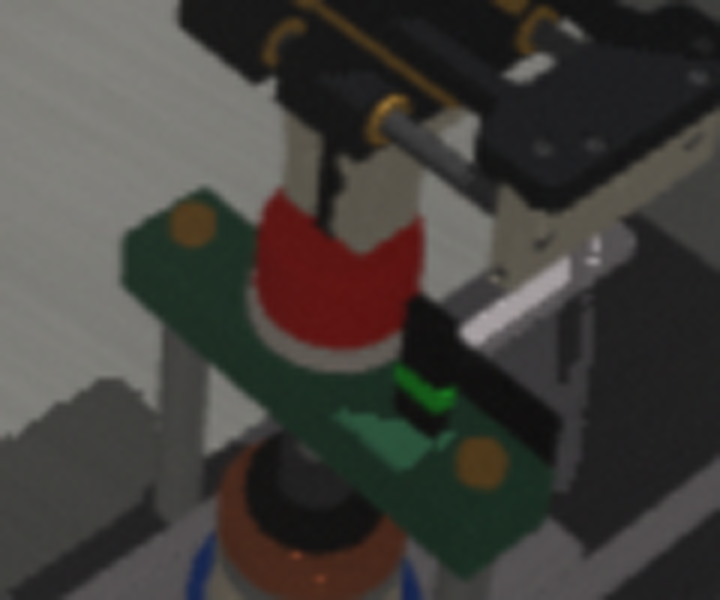

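The ram is about 23–24 mm down by tip height (23.3), force (13.5 N) and collar edge (row about 371 in the crop). It is steady, so I'm handing in.

```bash
python3 -c "
from station import arm
arm.job_done()"
```

```text
the job is handed in; nothing more can be done
```

I stood the copper-lidded tin in the ring and let go, then pushed the bed in to its stop. I pressed the knob into the green band and handed the job in while still holding it there. The hand-in gave no verdict.

**Checks at each step:**
- **Tin:** its lid centre was within 1 mm of the ring centre after release. It still looked upright and seated under the foot in the last picture.
- **Bed:** at the end of the push the force jumped to about 22 N with no further motion. I checked this by that force and the pictures, not by a direct reading of bed travel.
- **Knob:** the ram travel is about 23 to 25 mm, inside the 20 to 28 mm band. That is about 23.3 mm from the fingertip height, about 23.5 mm from the 13.5 N push, and about 25 mm from the collar edge in the image. The readings spread by 1 to 2 mm. The pose did not change between the last two readings.
- **Other objects:** I never touched the jar, empty tin, tape roll or purple tin, and they looked unmoved in the full pictures. My last full view of them was before the tin was set down.

**Side force:** about 6 N remains on the knob along −x. It did not cause any movement.

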